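Hang the ring gauge on its rack and lock it

ROBOT

A 7-joint arm with a two-finger parallel gripper is mounted at the origin on a cart in front of the work surface, level with it; the furniture and walls round the work are solid. World frame = base frame: x ahead of the robot, y to its left, z up, the work surface at z = 0. Lengths are in m, angles in degrees, forces in N, time in s.
With the tool pointing down it reaches from about 0.425 to 0.875 m from the base axis. Payload 4.7 kg.
Tool frame: the origin (TCP) lies midway between the tips of the shut fingers; the grasp point (between the pads) lies 19 mm behind it; z points along the fingers, x is the direction in which the jaws open and shut, and the axes are right-handed (so a half turn about z gives the same grasp; the last joint's range is limited). The gripper opens to 87 mm and grips with 3 to 60 N. Pads are 19 mm wide; open, the fingers measure 117 mm over their backs; the gripper's body (75 mm by 190 mm) begins 51 mm behind the grasp point.
Start: joints at [64.463, 18.392, -4.016, 83.108, 1.295, 78.541, -3.26], TCP at [0.288, -0.583, 0.223] pointing down, gripper open.
Joint ranges: [-163.93, 163.93], [-17.29, 119.83], [-79.2, 71.16], [3.27, 140.29], [-89.18, 269.18], [5.43, 117.66], [-154.24, 154.24]. Speed limits (degrees/s): [147.25, 147.25, 180, 180, 180, 180, 180].

INTERFACE

Orientations are given as [roll, pitch, yaw] about the fixed x, y, z axes, in that order (R = Rz(yaw) Ry(pitch) Rx(roll)).
In Python, from cell import telemetry, optics, env gives the robot as it stands.
- The arm moves only by the tool arm_command, never from a script. Its arguments are lists of equal length, an entry for each row: "translation": the shift along the tool's x, y, z in cm, a list of three; "twist": the turn about the tool's z in degrees. In form: {"translation": [[x, y, z], ...], "twist": [twist, ...]}. A call has 1 to 10 rows; each row shifts and turns the pose as measured when the row begins, along the tool's axes as they then stand; what a row does not reach is not made up. A row lasts 1/8 s, in which the tool goes at most 62.5 mm and 10.7 degrees, less where a joint would pass 70% of its speed; a pose out of reach is approached as far as the arm can. A call is refused whole if a number of a shift passes 6.25 or a number of a turn 10.7, either way. A call with a gripper value outside its range is refused whole. "grip" is the opening in per cent of the stroke, from 0 (shut) to 100 (fully open), set as the call begins (left out, the last holds). The fingers move at their own pace and stop on an object; "force" is the grip in N (left out, the last holds). Time passes only in rows, so rows that do not move let the fingers close. It gives the time, the measured TCP pose, the force and the opening at its end, in the units of the state.
- telemetry.get_obs(): the state, without advancing time (a new reading comes with each control period).
- optics.read_camera(name): name is "side" or "top" or "wrist"; returns a dict with "img" (480x640x3 uint8, blue, green, red), "fx", "fy", "cx", "cy" (pixels), "dist" ([k1, k2, p1, p2, k3] as OpenCV has them; the pictures are not rectified), "extrinsics" (4x4, takes a point from camera to world coordinates); the wrist camera has in their place "hand_eye" (4x4, takes a point from camera to tool coordinates, whose origin is the TCP and whose axes are the tool frame's). Camera axes: x right, y up, looking along -z (the intrinsics and any distortion apply to the point x, -y, -z); pixel columns grow to the right and rows downward; lengths in m; the calibration is good to about 2 mm. A picture is of the moment at which its call begins: read the wrist's pose just before it. There is no depth.
- env.sign_off(): hands the job in, once; it reports no verdict.
The state is a dict: "time_s": time; "qpos": joint angles; "joint_velocities": joint speeds; "effort": joint torques, N m; "tool_pos": TCP position; "tool_rot": TCP orientation; "force": force on the tool from outside, world axes, zero at the start; "wrist_torque": the same for the moment, N m; "grip_width": finger opening in m.
Only numpy, scipy, OpenCV 4.12 (cv2) and the standard library are available. Lean on these libraries where they do the work, as an engineer would, in place of code of your own. Each camera call takes 0.05 s, during which the arm holds its last target. There are 200 camera calls.

TASK

Put the ring gauge (the steel gauge whose head is a closed ring, not the one with the open jaw) away on the sloped rack: slide the rack's keeper fully open by its knob, hang the gauge by the eye at its handle end on the peg so that it lies flat on the sloped panel with its head down the slope, then slide the keeper fully shut over the peg. Leave the other gauge and the things lying about where they are.

Things in the scene. Friction and masses are not known exactly. Their poses are not given: they have to be found in the camera images.
- ring_gauge_grip (a point): Ring gauge, plain steel, 159 mm long, 14 mm thick, about 0.3 kg, lying flat. This point: middle of its straight handle (20 mm wide, free for grasping over 60 mm), half-way up. x points along the handle towards the eye, z out of its flat side (up as it lies). From here the eye's centre is 53 mm along +x, the ring head's centre 62 mm along -x.
- ring_gauge_eye (a point): Centre of the ring gauge's hanging eye, half-way through its 14 mm thickness: a closed ring at the handle end, hole 20 mm across, 32 mm outside. Same axes as the grip point; the hole runs along z.
- ring_gauge_head (a point): Centre of the ring gauge's head, half-way through its thickness: a closed ring 56 mm outside, 32 mm bore. Same axes as the grip point.
- snap_gauge_grip (a point): The other gauge, to be left alone: same handle, eye and length, but its head is a square fork, 56 mm wide, with an open jaw at its end. Point at the middle of its handle, half-way up; same axes as on the ring gauge.
- peg_foot (a point): Foot of the rack's peg, on the face of the sloped panel, 92 mm above the bench. x points up the slope, y level (left as one looks up the slope: away from the robot), z out of the face along the peg (30 degrees from vertical, leaning mostly to the robot's left). The peg is a steel pin 12 mm thick, 30 mm long along z, with a tapered tip.
- keeper_knob (a point): On the axis of the keeper's black knob, 16 mm in diameter, standing along the panel's z (axes as at the peg foot). The point is 57 mm out of the panel face (the knob spans 41 to 71 mm) and 40 mm up the slope from the peg; it moves with the keeper.
- keeper (a joint): Position in m of the keeper, an aluminium slide: 0 fully shut, 0.06 fully open, along the panel's +y (away from the robot). Its arm, 18 mm wide, reaches down the slope to 16 mm below the peg, 35 to 41 mm out of the face, and when shut covers the peg's tip. About 1.5 N of friction; it stays where it is left.
- turned_part_3: Bystander: stepped dark steel bush, 48 mm across, 24 mm high; origin under its centre.
- sample_gear: Bystander: steel spur gear, 49 mm across, 12 mm thick; origin under its centre.
- hardness_block_1: Bystander: round steel test disc, 60 mm across, 12 mm thick; origin under its centre.
- screwdriver: Bystander: screwdriver with a yellow handle, 188 mm long; origin under its middle.
- rack: Rack, fixed to the bench; origin on the bench straight under the peg's foot; x level, up the panel's slope (mostly to the robot's right), z up. Its grey panel slopes 30 degrees from level and faces the robot's left; it reaches from 152 mm down the slope from the peg to 60 mm up, and along the panel's y from -65 to +125 mm.
Things that resemble listed ones, but are neither listed nor needed, are in the scene too. Leave any red look-alike of the part that bears ring_gauge_grip alone.

How it is judged (in metres and radians):
On the way, in this order (a step that is already met when the one before it is completed fails the run):
1. the keeper is slid open (beyond 45 of its 60 mm) while the gauge is not yet on the peg (value of joint keeper above 0.045 m and distance between ring_gauge_eye and peg_foot above 0.06 m), for 0.2 s.
2. the ring gauge's eye is down over the peg, the gauge flat on the panel, head down the slope, keeper still open (value of joint keeper above 0.035 m and distance between ring_gauge_eye and peg_foot below 0.014 m and z of ring_gauge_eye in the frame of peg_foot between 0.003 and 0.012 m and angle between the z axis of ring_gauge_eye and the z axis of peg_foot, either way round below 0.12 rad and x of ring_gauge_head in the frame of peg_foot below -0.09 m), for 0.2 s.
At the end, for the whole second after the job is handed in: The keeper is shut to within 8 mm; the ring gauge hangs at rest with its eye round the peg (centre of the eye within 14 mm of the peg's foot and 3 to 12 mm out of the face), flat on the panel to within 0.12 rad, with the centre of its head at least 90 mm down the slope from the peg (value of joint keeper below 0.008 m and distance between ring_gauge_eye and peg_foot below 0.014 m and z of ring_gauge_eye in the frame of peg_foot between 0.003 and 0.012 m and angle between the z axis of ring_gauge_eye and the z axis of peg_foot, either way round below 0.12 rad and x of ring_gauge_head in the frame of peg_foot below -0.09 m and linear speed of ring_gauge below 0.02 m/s); the robot touches nothing.
It fails at once if the other gauge is moved by more than 30 mm (distance of snap_gauge_grip from where it was at the start of the episode above 0.03 m).
It fails at once if a bystander is moved by more than 30 mm (distance of any of turned_part_3, sample_gear, hardness_block_1, screwdriver from where it was at the start of the episode above 0.03 m).
It also fails if it takes over 72 s, if anything falls off the work surface, if the arm or the gripper's body presses on something with over 40 N, if the wrist force passes 120 N, or if a joint passes its speed limit or range.

## Working session

There is one attempt and no reset: what is moved stays moved. The work goes in short steps, Python scripts to look and compute and a tool call to move; the robot and the scene stay as the last step left them, time stands still between calls to the robot, and variables do not carry over. Pictures are saved under pics/ and viewed, about 8 in all and at most 12, crops included, and the job is handed in when it is done.

Besides the shell and the picture viewer there is one more tool, called as name(argument=value, ...) on one line, values as JSON. arm_command: Moves the arm, as the interface text tells. Its arguments: {"type":"object","properties":{"translation":{"type":"array","items":{"type":"array","items":{"type":"number"}}},"twist":{"type":"array","items":{"type":"number"}},"grip":{"type":"number"},"force":{"type":"number"}},"required":["translation","twist"]}

```bash
mkdir -p pics; ls; cat > h.py <<'E'
import numpy as np, cv2, json
from cell import telemetry, optics, env
from scipy.spatial.transform import Rotation as R
def tcp():
    o=telemetry.get_obs(); T=np.eye(4); T[:3,:3]=R.from_euler('xyz',o['tool_rot'],degrees=True).as_matrix(); T[:3,3]=o['tool_pos']; return T
def cam(name,save=None):
    T=tcp(); c=optics.read_camera(name); c['E']=T@np.array(c['hand_eye']) if name=='wrist' else np.array(c['extrinsics'])
    c['K']=np.array([[c['fx'],0,c['cx']],[0,c['fy'],c['cy']],[0,0,1.]]); c['dist']=np.array(c['dist'],float)
    if save:
        cv2.imwrite(f'pics/{save}.png',c['img']); np.savez(f'pics/{save}.npz',E=c['E'],K=c['K'],dist=c['dist'])
    return c
def load(n):
    d=np.load(f'pics/{n}.npz'); c={k:d[k] for k in d}; c['img']=cv2.imread(f'pics/{n}.png'); return c
def ray(c,px):
    u=cv2.undistortPoints(np.array(px,float).reshape(-1,1,2),c['K'],c['dist']).reshape(-1,2)
    d=np.c_[u[:,0],-u[:,1],-np.ones(len(u))]@c['E'][:3,:3].T
    return c['E'][:3,3],d
def onplane(c,px,p0,n=(0,0,1)):
    o,d=ray(c,px); n=np.array(n,float); return o+d*((np.array(p0)-o)@n/(d@n))[:,None]
def onz(c,px,z): return onplane(c,px,(0,0,z))
def tri(c1,p1,c2,p2):
    o1,d1=ray(c1,p1);o2,d2=ray(c2,p2);d1=d1[0];d2=d2[0]
    s=np.linalg.lstsq(np.c_[d1,-d2],o2-o1,rcond=None)[0]; a=o1+s[0]*d1;b=o2+s[1]*d2
    return (a+b)/2,np.linalg.norm(a-b)
def proj(c,P):
    q=(np.atleast_2d(P)-c['E'][:3,3])@c['E'][:3,:3]; q=q*[1,-1,-1]
    return cv2.projectPoints(q,np.zeros(3),np.zeros(3),c['K'],c['dist'])[0].reshape(-1,2)
E
python3 - <<'E'
from h import *
o=telemetry.get_obs(); print({k:np.round(v,3).tolist() for k,v in o.items()})
for n in ('top','side'):
    c=cam(n,n+'0'); print(n,c['E'].round(3).tolist(),c['fx'],c['dist'])
E
```

```text
pics
{'time_s': 0.0, 'qpos': [64.463, 18.438, -4.018, 83.178, 1.296, 78.541, -3.258], 'joint_velocities': [0.04, -0.038, 0.063, 0.016, 0.078, -0.003, 0.065], 'effort': [0.0, -49.129, -0.404, -31.253, -0.064, 0.044, 0.0], 'tool_pos': [0.288, -0.582, 0.221], 'tool_rot': [179.994, 0.112, -63.65], 'force': [0.533, 0.688, 0.699], 'wrist_torque': [-0.01, 0.067, -0.058], 'grip_width': 0.087}
top [[-0.01, 0.981, -0.195, 0.291], [-1.0, -0.007, 0.017, 0.037], [0.015, 0.195, 0.981, 1.237], [0.0, 0.0, 0.0, 1.0]] 475.61610290609286 [-0.0531157  0.         0.         0.         0.       ]
side [[-0.903, 0.23, -0.364, 0.065], [-0.43, -0.468, 0.772, 0.95], [0.007, 0.853, 0.521, 0.767], [0.0, 0.0, 0.0, 1.0]] 468.95993987559507 [-0.03436117  0.          0.          0.          0.        ]
```

View pics/top0.png

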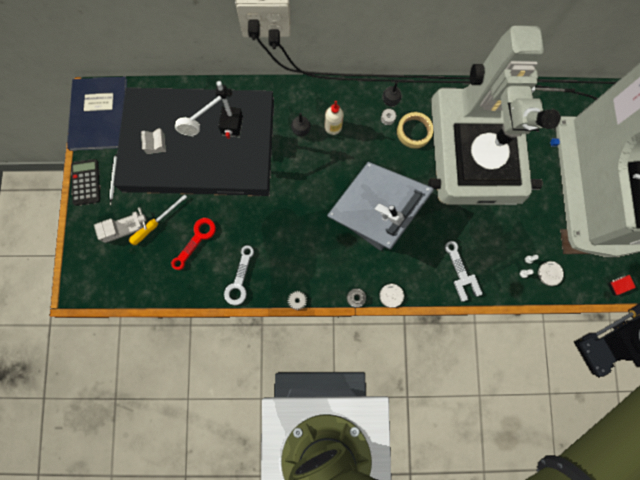

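View pics/side0.png

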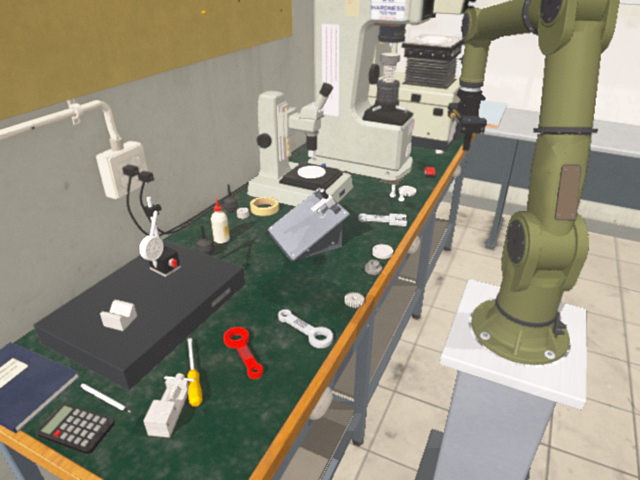

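Candidates for the ring gauge in the top view are the steel one with a closed ring (240,275), a red look-alike (195,243) and the steel fork-headed snap gauge (462,270). I choose the one at (240,275). I'll check it and the rack in one crop sheet.

```bash
python3 - <<'E'
from h import *
t=load('top0'); s=load('side0')
a=cv2.resize(t['img'][235:310,210:285],(300,300),interpolation=cv2.INTER_CUBIC)
a2=cv2.resize(s['img'][295:365,270:340],(300,300),interpolation=cv2.INTER_CUBIC)
b=cv2.resize(t['img'][155:255,320:440],(480,400),interpolation=cv2.INTER_CUBIC)
b2=cv2.resize(s['img'][180:270,260:360],(480,432),interpolation=cv2.INTER_CUBIC)
o=np.zeros((832,780,3),np.uint8);o[:300,:300]=a;o[300:600,:300]=a2;o[:400,300:]=b;o[400:832,300:]=b2
cv2.imwrite('pics/c1.png',cv2.resize(o,None,fx=.72,fy=.72))
hsv=cv2.cvtColor(t['img'],cv2.COLOR_BGR2HSV); m=((hsv[...,2]>110)&(hsv[...,1]<70)).astype(np.uint8)
n,l,st,ce=cv2.connectedComponentsWithStats(m)
for i in range(1,n):
    x,y,w,h,A=st[i]
    if 60<A<2500 and 200<y<310: print(st[i],ce[i].round(1),onz(t,ce[i],0.012).round(3))
# ring gauge holes
i=l[290-8:290+8,225:245].max() if 0 else None
E
```

```text
[ 94 208  52  34 831] [119.2 226.1] [[0.594 0.542 0.012]]
[446 241  36  60 680] [462.1 273.8] [[ 0.459 -0.363  0.012]]
[224 245  30  60 590] [238.9 278.3] [[0.452 0.22  0.012]]
[525 255  14   9  78] [530.9 258.4] [[ 0.499 -0.552  0.012]]
[538 261  26  25 479] [550.8 272.9] [[ 0.459 -0.603  0.012]]
[520 269  14   9  87] [525.8 272.7] [[ 0.46  -0.535  0.012]]
[380 284  24  23 449] [391.3 295.1] [[ 0.405 -0.174  0.012]]
[348 289  15  18 175] [354.9 297.7] [[ 0.4   -0.08   0.012]]
[288 291  18  19 231] [296.8 299.9] [[0.395 0.07  0.012]]
```

View pics/c1.png

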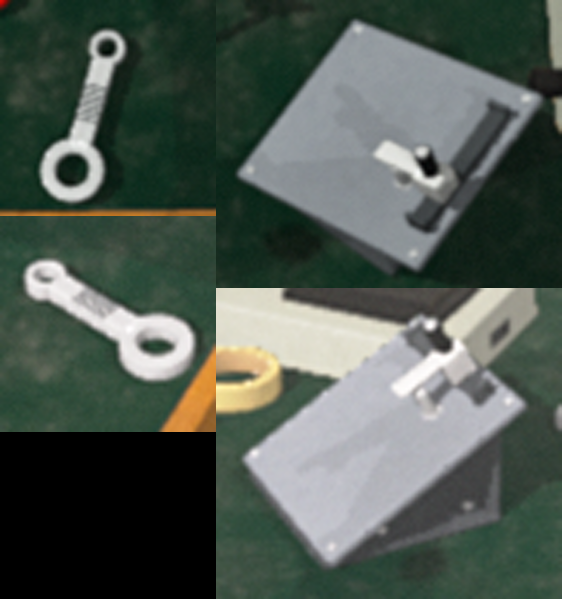

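The crops confirm it: the steel ring gauge has its eye at about (247,251) and its head at about (235,294). The rack's panel corners are clear, and the keeper is shut with its knob near (393,210). Next I measure the panel corners and the gauge's holes.

```bash
cat >> h.py <<'E'
def tooldelta(T,target):  # world target -> tool-axes shift in cm
    return (T[:3,:3].T@(np.array(target)-T[:3,3])*100).round(2)
E
python3 - <<'E'
from h import *
t=load('top0'); s=load('side0')
X=np.array([[-152,125],[60,125],[60,-65],[-152,-65]])/1000
k=2.88
A=np.array([(357,20),(541,97),(415,270),(238,174)],float); A=np.c_[320+(A[:,0]-216)/k,155+A[:,1]/k]
z=.092+X[:,0]*.5
W=np.array([onz(t,a,zz)[0] for a,zz in zip(A,z)])
L=np.c_[X[:,0]*np.cos(np.pi/6),X[:,1]]
def fit(L,W):
    lc=L-L.mean(0); wc=W[:,:2]-W[:,:2].mean(0)
    th=np.arctan2((lc[:,0]*wc[:,1]-lc[:,1]*wc[:,0]).sum(),(lc*wc).sum())
    Rm=np.array([[np.cos(th),-np.sin(th)],[np.sin(th),np.cos(th)]]); o=W[:,:2].mean(0)-Rm@L.mean(0)
    print('yaw',np.degrees(th),'o',o,'res mm',((W[:,:2]-o-L@Rm.T)*1000).round(1).tolist())
fit(L,W)
# side: left (245,460) low+far? corners in crop: (245,460),(332,565),(525,405)
B=np.array([(245,460),(332,565),(525,405)],float);f=4.8*.72;B=np.c_[260+(B[:,0]-216)/f,180+(B[:,1]-288)/f]
idx=[0,3,2]; W2=np.array([onz(s,a,z[i])[0] for a,i in zip(B,idx)]); fit(L[idx],W2)
# gauge
for c,(x0,y0,x1,y1) in ((t,(220,240,258,307)),(s,(272,300,340,355))):
    im=c['img'][y0:y1,x0:x1]; hsv=cv2.cvtColor(im,cv2.COLOR_BGR2HSV); m=((hsv[...,2]>110)&(hsv[...,1]<70)).astype(np.uint8)
    cs,h=cv2.findContours(m,cv2.RETR_CCOMP,cv2.CHAIN_APPROX_NONE)
    for q,hh in zip(cs,h[0]):
        M=cv2.moments(q)
        if M['m00']>8: p=[M['m10']/M['m00']+x0,M['m01']/M['m00']+y0]; print(hh[3],M['m00'],np.round(p,1),onz(c,p,.010).round(4))
E
```

```text
yaw -127.79139355850192 o [ 0.58906155 -0.15387161] res mm [[-0.4, -0.8], [0.5, 2.4], [0.3, 0.8], [-0.4, -2.3]]
yaw -127.45694869399674 o [ 0.58354497 -0.14493633] res mm [[-0.7, 0.1], [-1.5, -2.5], [2.3, 2.4]]
-1 660.5 [238.5 279.6] [[0.4491 0.2212 0.01  ]]
0 122.5 [234.6 293.6] [[0.4129 0.2306 0.01  ]]
0 42.5 [246.6 251.4] [[0.5235 0.2015 0.01  ]]
-1 807.5 [307.7 329.4] [[0.4479 0.2255 0.01  ]]
0 50.5 [319.8 336.8] [[0.4117 0.2351 0.01  ]]
```

arm_command(translation=[[-2.9, -4.5, -0.3], [-2.9, -4.5, -0.3], [-2.9, -4.5, -0.3], [-2.9, -4.5, -0.3], [-2.9, -4.5, -0.3], [-2.9, -4.5, -0.3], [-2.9, -4.5, -0.3], [-2.9, -4.5, -0.3], [-2.9, -4.5, -0.3]], twist=[0, 0, 0, 0, 0, 0, 0, 0, 0])

```text
time_s: 1.23
tool_pos: [0.5385, -0.1608, 0.2442]
tool_rot: [179.7, 0.4, -64.3]
force: [-0.7, -0.4, -0.1]
grip_width: 0.0872
```

arm_command(translation=[[0, 0, 0], [0, 0, 0], [0, 0, 0], [0, 0, 0]], twist=[-9, -9, -8, 0])

```text
time_s: 1.72
tool_pos: [0.5403, -0.1528, 0.2427]
tool_rot: [-180.0, 0.7, -36.9]
force: [-0.0, 0.5, -0.8]
grip_width: 0.0871
```

```bash
python3 - <<'E'
from h import *
T=tcp(); print(T.round(4).tolist()); c=cam('wrist','w1'); print(np.array(c['hand_eye']).round(3).tolist(),c['fx'])
P=np.array([[.587,-.15,.092],[.583,-.155,.161]]); print(proj(c,P))
E
```

```text
[[0.7996, -0.6005, -0.0092, 0.5403], [-0.6005, -0.7996, 0.0074, -0.1528], [-0.0119, -0.0004, -0.9999, 0.2427], [0.0, 0.0, 0.0, 1.0]]
[[1.0, 0.001, -0.0, 0.0], [0.001, -0.955, -0.298, -0.083], [-0.0, 0.298, -0.955, -0.164], [0.0, 0.0, 0.0, 1.0]] 361.16090131850024
[[363.88274566 188.59489166]
 [373.33069126 214.3208974 ]]
```

View pics/w1.png

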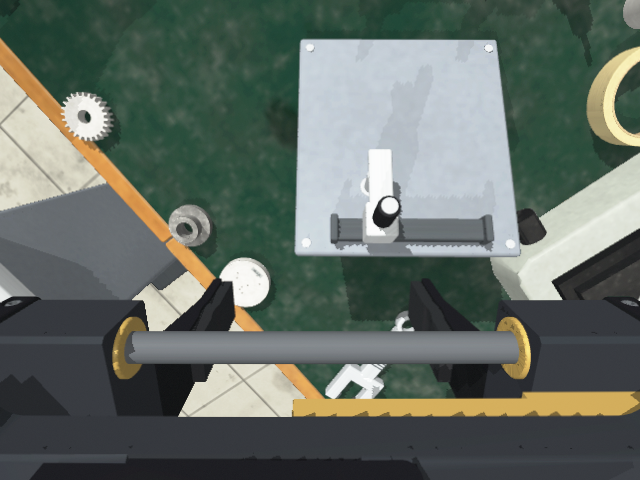

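The wrist view shows the panel corners at (301,40), (496,40), (519,256) and (296,254). The knob's top is at (389,205) and the keeper arm is shut over the peg. I'll refine the rack pose from these.

```bash
cat >> h.py <<'E'
def rackfit(c,A):
    X=np.array([[-152,-65],[-152,125],[60,125],[60,-65]])/1000
    z=.092+X[:,0]*.5; L=np.c_[X[:,0]*np.cos(np.pi/6),X[:,1]]
    W=np.array([onz(c,a,zz)[0] for a,zz in zip(A,z)])
    lc=L-L.mean(0); wc=W[:,:2]-W[:,:2].mean(0)
    th=np.arctan2((lc[:,0]*wc[:,1]-lc[:,1]*wc[:,0]).sum(),(lc*wc).sum())
    Rm=np.array([[np.cos(th),-np.sin(th)],[np.sin(th),np.cos(th)]]); o=W[:,:2].mean(0)-Rm@L.mean(0)
    print('yaw',np.degrees(th),'o',o,'res mm',((W[:,:2]-o-L@Rm.T)*1000).round(1).tolist())
    return np.degrees(th),o
def rack(th,o):
    F=np.eye(4);F[:3,:3]=(R.from_euler('z',th,degrees=True)*R.from_euler('y',-30,degrees=True)).as_matrix();F[:3,3]=[o[0],o[1],.092];return F
E
python3 - <<'E'
from h import *
c=load('w1')
g=cv2.cvtColor(c['img'],cv2.COLOR_BGR2GRAY)
A=np.array([(301,39.5),(496,40),(519.5,256),(295.5,254)])
th,o=rackfit(c,A)
F=rack(th,o)
q=lambda p:(F@np.r_[np.array(p)/1000,1])[:3]
print('knob top pred',proj(c,q((40,0,71))),'arm tip corners pred',proj(c,[q((-16,-9,41)),q((-16,9,41))]))
k=onz(c,(389,205),q((40,0,71))[2])[0]; print('knobtop meas',k,q((40,0,71)))
a=onz(c,(380,150),q((-16,0,41))[2])[0]; print('armtip meas',a,q((-16,0,41)))
T=tcp(); G=q((40,0,57)); print('knob',G,'delta to 8cm above', tooldelta(T,G+[0,0,-.006]), T[:3,3], 'yaw want',th+90)
E
```

```text
yaw -127.28683281381836 o [ 0.59204178 -0.15242222] res mm [[0.3, -1.2], [-0.6, 0.3], [-1.1, 1.4], [1.3, -0.5]]
knob top pred [[384.94695558 206.42758722]] arm tip corners pred [[364.80881472 148.78821387]
 [388.15566467 148.96210308]]
knobtop meas [ 0.59522038 -0.15253456  0.1734878 ] [ 0.59256215 -0.1517388   0.1734878 ]
armtip meas [ 0.61454885 -0.12741618  0.11950704] [ 0.61285508 -0.12508783  0.11950704]
knob [ 0.58832151 -0.15730809  0.16136345] delta to 8cm above [ 4.22 -2.52  8.68] [ 0.54027323 -0.15276108  0.24269133] yaw want -37.286832813818364
```

arm_command(translation=[[2.2, -1.3, 0], [2.2, -1.2, 0], [0, 0, 3], [0, 0, 3], [0, 0, 1.8], [0, 0, 0], [0, 0, 0]], twist=[0, 0, 0, 0, 0, 0, 0], grip=50)

```text
time_s: 2.65
tool_pos: [0.5915, -0.1607, 0.1627]
tool_rot: [-180.0, 0.6, -38.0]
force: [0.1, 0.5, 0.6]
grip_width: 0.0439
```

```bash
python3 - <<'E'
from h import *
T=tcp(); print(tooldelta(T,[.590,-.1585,.156])); cam('wrist','w2')
E
```

```text
[-0.24 -0.08  0.68]
```

View pics/w2.png

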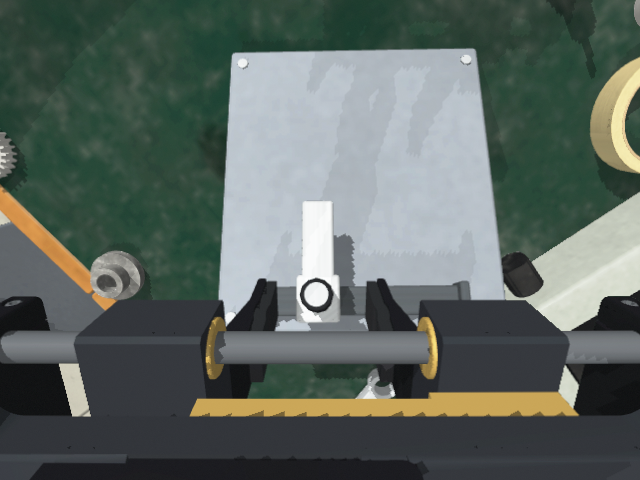

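The knob at (317,295) is centred between the fingers, so I close on it.

arm_command(translation=[[0, 0, 0.7], [0, 0, 0], [0, 0, 0], [0, 0, 0], [0, 0, 0]], twist=[0, 0, 0, 0, 0], grip=0, force=15)

```text
time_s: 3.32
tool_pos: [0.5921, -0.1605, 0.1575]
tool_rot: [-180.0, 0.4, -38.0]
force: [-0.3, -0.1, -0.7]
grip_width: 0.015
```

arm_command(translation=[[1.2, 0, 0], [1.2, 0, 0], [1.2, 0, 0], [1.2, 0, 0], [1.2, 0, 0], [0.5, 0, 0]], twist=[0, 0, 0, 0, 0, 0])

```text
time_s: 4.08
tool_pos: [0.636, -0.1936, 0.1571]
tool_rot: [179.7, 2.3, -37.7]
force: [-15.7, 7.3, 11.6]
grip_width: 0.0155
```

arm_command(translation=[[0, 0, 0], [0, 0, 0], [0, 0, 0], [0, 0, -4], [0, 0, -5]], twist=[0, 0, 0, 0, 0], grip=60)

```text
time_s: 4.7
tool_pos: [0.6384, -0.1981, 0.2431]
tool_rot: [179.5, 2.7, -37.8]
force: [0.2, -0.1, 0.5]
grip_width: 0.0507
```

arm_command(translation=[[-4.5, -4, 0], [-4.5, -4, 0], [0, 0, 0]], twist=[0, 0, 0])

```text
time_s: 5.08
tool_pos: [0.6205, -0.0792, 0.252]
tool_rot: [179.8, 2.0, -38.1]
force: [-0.0, -0.6, 0.2]
grip_width: 0.0519
```

```bash
python3 - <<'E'
from h import *
T=tcp(); print(T.round(4).tolist()); c=cam('wrist','w3')
x=c['img']; cv2.imwrite('pics/w3v.png',np.vstack([x[:480]]))
F=rack(-127.3,(.5935,-.1532)); q=lambda p:(F@np.r_[np.array(p)/1000,1])[:3]
print('pegfoot',proj(c,q((0,0,0))),'pegtip',proj(c,q((0,0,30))),'knobtop open',proj(c,q((40,60,71))))
E
```

```text
[[0.7866, -0.6167, -0.0287, 0.6205], [-0.6165, -0.7872, 0.0189, -0.0792], [-0.0343, 0.0028, -0.9994, 0.252], [0.0, 0.0, 0.0, 1.0]]
pegfoot [[351.45636548 292.95228893]] pegtip [[352.95991014 290.69863638]] knobtop open [[435.21345146 339.68962717]]
```

View pics/w3v.png

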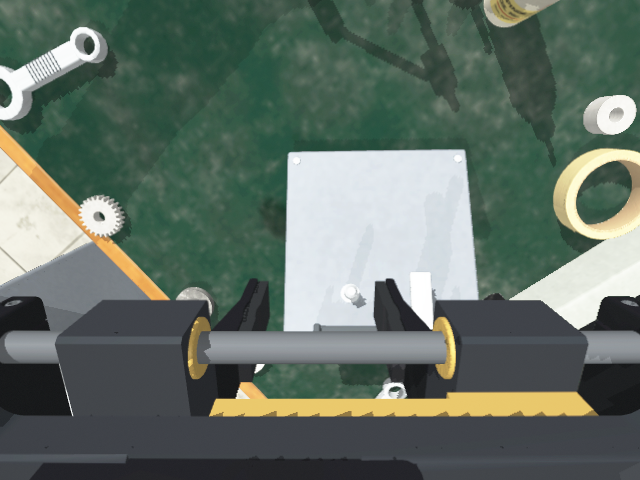

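The keeper is open: its arm is at (421,290) and the peg is free at (350,292), within 2 px of the prediction. Now to the gauge.

arm_command(translation=[[-4.5, -3.4, 0], [-4.5, -3.4, 0], [-4.5, -3.4, 0], [-4.5, -3.4, 0], [-4.5, -3.4, 0], [0, 0, 0]], twist=[0, 0, 0, 0, 0, 0])

```text
time_s: 5.88
tool_pos: [0.5556, 0.185, 0.2557]
tool_rot: [179.7, 1.6, -39.4]
force: [0.0, -0.3, 0.0]
grip_width: 0.052
```

arm_command(translation=[[0, 0, 0], [0, 0, 0], [0, 0, 0], [0, 0, 0], [0, 0, 0], [0, 0, 0], [0, 0, 0], [0, 0, 0], [0, 0, 0], [0, 0, 0]], twist=[-10.5, -10.5, -10.5, -10.5, -10.5, -10.5, -10.5, -10.5, -10.5, -10.5])

```text
time_s: 7.12
tool_pos: [0.5701, 0.1581, 0.2519]
tool_rot: [-178.8, 0.2, 66.9]
force: [0.1, 0.9, -0.8]
grip_width: 0.0522
```

arm_command(translation=[[0, 0, 0], [0, 0, 0]], twist=[-8, 0])

```text
time_s: 7.38
tool_pos: [0.5727, 0.1525, 0.251]
tool_rot: [-178.8, 0.1, 74.6]
force: [-0.1, -0.4, 0.1]
grip_width: 0.0524
```

```bash
python3 - <<'E'
from h import *
print(np.round(telemetry.get_obs()['qpos'],1))
T=tcp(); print(T.round(4).tolist()); c=cam('wrist','w4')
print(proj(c,[[.5235,.2015,.014],[.4129,.2306,.014]]))
hsv=cv2.cvtColor(c['img'],cv2.COLOR_BGR2HSV); m=((hsv[...,2]>110)&(hsv[...,1]<70)).astype(np.uint8)
cs,h=cv2.findContours(m,cv2.RETR_CCOMP,cv2.CHAIN_APPROX_NONE)
for q,hh in zip(cs,h[0]):
    M=cv2.moments(q)
    if M['m00']>150 : p=[M['m10']/M['m00'],M['m01']/M['m00']]; print(hh[3],M['m00'],np.round(p,1),onz(c,p,.010).round(4))
E
```

```text
[ 23.8  17.7 -50.3  86.9  12.9  82.8  47.5]
[[0.265, 0.964, -0.021, 0.5727], [0.9642, -0.265, 0.0044, 0.1525], [-0.0013, -0.0214, -0.9998, 0.251], [0.0, 0.0, 0.0, 1.0]]
[[352.26840345 150.45740905]
 [353.62782945  32.85983272]]
-1 877.5 [613.3 348.7] [[0.8547 0.4669 0.01  ]]
-1 728.0 [ 26.4 348. ] [[ 0.6526 -0.2648  0.01  ]]
-1 6407.0 [319.3 350.8] [[0.7563 0.0998 0.01  ]]
-1 7866.0 [ 85.9 285.5] [[ 0.5929 -0.151   0.01  ]]
-1 541.5 [102.4 251.5] [[ 0.558  -0.1126  0.01  ]]
-1 180.5 [613.7 215.7] [[0.6747 0.4755 0.01  ]]
-1 634.0 [555.5 204.6] [[0.6437 0.4113 0.01  ]]
-1 202.5 [420.4 170.6] [[0.565  0.2696 0.01  ]]
-1 1013.0 [628.6 155.2] [[0.6092 0.4948 0.01  ]]
-1 169.0 [398.7 118. ] [[0.5041 0.2579 0.01  ]]
-1 1088.5 [ 11. 140.] [[ 0.4134 -0.1548  0.01  ]]
-1 1845.0 [ 68. 109.] [[ 0.4011 -0.0799  0.01  ]]
-1 476.0 [414.2  95.1] [[0.486  0.2784 0.01  ]]
-1 1861.5 [199.8  61.7] [[0.3957 0.0721 0.01  ]]
-1 4883.0 [354.2  68.9] [[0.4447 0.2236 0.01  ]]
209 244.0 [352.8 150.5] [[0.5239 0.2023 0.01  ]]
209 769.5 [354.4  33.8] [[0.4131 0.2317 0.01  ]]
-1 10588.0 [83.9 28.6] [[ 0.3355 -0.0299  0.01  ]]
```

View pics/w4.png

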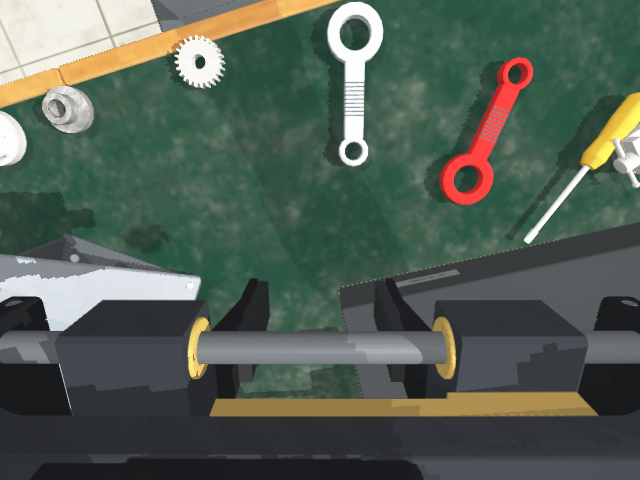

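It is the steel ring gauge (eye (353,150), head ring (354,34)), and the wrist view agrees with the top view to 1 mm. I approach with the fingers at 40%.

arm_command(translation=[[0.7, -2.6, 3], [0.7, -2.6, 3], [0.7, -2.6, 3], [0.7, -2.6, 3], [0.6, -2.6, 3], [0, 0, 0], [0, 0, 0]], twist=[0, 0, 0, 0, 0, 0, 0], grip=45)

```text
time_s: 8.3
tool_pos: [0.4573, 0.217, 0.1003]
tool_rot: [-179.1, 0.0, 72.9]
force: [0.6, -1.0, 0.1]
grip_width: 0.0391
```

```bash
python3 - <<'E'
from h import *
T=tcp(); print(T.round(4).tolist(),tooldelta(T,[.4532,.2209,.0035]))
E
```

```text
[[0.2934, 0.9559, -0.0147, 0.4573], [0.956, -0.2934, 0.0041, 0.217], [-0.0004, -0.0152, -0.9999, 0.1003], [0.0, 0.0, 0.0, 1.0]] [ 0.26 -0.36  9.69]
```

arm_command(translation=[[0.3, -0.4, 2.5], [0, 0, 2.5], [0, 0, 2], [0, 0, 1.2], [0, 0, 0]], twist=[-2.3, 0, 0, 0, 0])

```text
time_s: 8.93
tool_pos: [0.4628, 0.2196, 0.0204]
tool_rot: [-179.7, -0.3, 74.6]
force: [-0.4, -0.1, -0.5]
grip_width: 0.0391
```

```bash
python3 - <<'E'
from h import *
T=tcp(); print(T.round(4).tolist(),tooldelta(T,[.4532,.2209,.0035]))
E
```

```text
[[0.2654, 0.9641, -0.0044, 0.4628], [0.9641, -0.2653, 0.0068, 0.2196], [0.0054, -0.006, -1.0, 0.0204], [0.0, 0.0, 0.0, 1.0]] [-0.14 -0.95  1.7 ]
```

arm_command(translation=[[-0.1, -1.0, 0], [0, 0, 1.2], [0, 0, 0.4], [0, 0, 0]], twist=[-0.5, 0, 0, 0])

```text
time_s: 9.43
tool_pos: [0.4532, 0.2221, 0.005]
tool_rot: [-179.8, -0.4, 75.2]
force: [0.8, 0.4, -0.4]
grip_width: 0.0393
```

```bash
python3 - <<'E'
from h import *
T=tcp(); print(T.round(4).tolist(),tooldelta(T,[.4532,.2209,.0035]))
E
```

```text
[[0.2562, 0.9666, -0.0015, 0.4532], [0.9666, -0.2562, 0.0072, 0.2221], [0.0066, -0.0033, -1.0, 0.005], [0.0, 0.0, 0.0, 1.0]] [-0.12  0.03  0.15]
```

arm_command(translation=[[-0.1, 0, 0.15], [0, 0, 0], [0, 0, 0], [0, 0, 0], [0, 0, 0]], twist=[0, 0, 0, 0, 0], grip=0, force=20)

```text
time_s: 10.05
tool_pos: [0.4533, 0.221, 0.0037]
tool_rot: [-179.8, -0.4, 75.1]
force: [-0.4, -0.5, -0.3]
grip_width: 0.0199
```

arm_command(translation=[[0, 0, -2], [0, 0, -4], [0, 0, -4], [0, 0, -4], [0, 0, -4], [0, 0, -3], [0, 0, 0]], twist=[0, 0, 0, 0, 0, 0, 0])

```text
time_s: 10.92
tool_pos: [0.4508, 0.2206, 0.2241]
tool_rot: [-179.8, -0.3, 75.4]
force: [-0.1, -0.5, -4.0]
grip_width: 0.0197
```

arm_command(translation=[[-3.9, 3.8, 0], [-3.9, 3.8, 0], [-3.9, 3.8, 0], [-3.9, 3.8, 0], [-3.9, 3.8, 0], [-3.9, 3.8, 0], [0, 0, 0]], twist=[0, 0, 0, 0, 0, 0, 0])

```text
time_s: 11.8
tool_pos: [0.6116, -0.0693, 0.2111]
tool_rot: [-179.1, -0.1, 75.9]
force: [-0.8, -0.9, -2.7]
grip_width: 0.0201
```

arm_command(translation=[[0, 0, 0], [0, 0, 0], [0, 0, 0], [0, 0, 0], [0, 0, 0], [0, 0, 0], [0, 0, 0], [0, 0, 0], [0, 0, 0], [0, 0, 0]], twist=[10.2, 10.2, 10.2, 10.2, 10.2, 10.2, 10.2, 10.2, 10.2, 10.2])

```text
time_s: 13.05
tool_pos: [0.599, -0.0593, 0.1917]
tool_rot: [179.6, 2.8, -28.9]
force: [-0.1, 0.0, -3.6]
grip_width: 0.0198
```

arm_command(translation=[[0, 0, 0], [0, 0, 0]], twist=[9.5, 0])

```text
time_s: 13.3
tool_pos: [0.5966, -0.0571, 0.1883]
tool_rot: [179.0, 3.0, -38.5]
force: [-0.5, -0.4, -3.5]
grip_width: 0.0196
```

```bash
cat >> h.py <<'E'
F0=rack(-127.3,(.5935,-.1532))
def q(p,F=F0): return (F@np.r_[np.array(p)/1000,1])[:3]
E
python3 - <<'E'
from h import *
T=tcp(); print(T.round(4).tolist(),tooldelta(T,[.611,-.061,.13]))
E
```

```text
[[0.7812, -0.6221, -0.0517, 0.5966], [-0.622, -0.7828, 0.0197, -0.0571], [-0.0527, 0.0168, -0.9985, 0.1883], [0.0, 0.0, 0.0, 1.0]] [ 1.67 -0.69  5.74]
```

arm_command(translation=[[0.9, -0.4, 1.5], [0.8, -0.3, 1.5], [0, 0, 1.5], [0, 0, 1.2], [0, 0, 0]], twist=[-1.2, 0, 0, 0, 0])

```text
time_s: 13.92
tool_pos: [0.6102, -0.0604, 0.1226]
tool_rot: [179.0, 3.4, -36.9]
force: [0.6, -0.4, -3.6]
grip_width: 0.0198
```

```bash
python3 - <<'E'
from h import *
T=tcp(); print(T.round(4).tolist(),tooldelta(T,[.611,-.061,.103]),tooldelta(T,[.611,-.061,.05]))
E
```

```text
[[0.7988, -0.5988, -0.0576, 0.6102], [-0.5987, -0.8007, 0.0214, -0.0604], [-0.0589, 0.0174, -0.9981, 0.1226], [0.0, 0.0, 0.0, 1.0]] [ 0.22 -0.03  1.95] [ 0.53 -0.13  7.24]
```

arm_command(translation=[[0.1, 0, 0.8], [0.1, 0, 0.8], [0.05, 0, 0.7], [0.05, 0, 0.7], [0.05, 0, 0.7], [0, 0, 0]], twist=[0, 0, 0, 0, 0, 0])

```text
time_s: 14.68
tool_pos: [0.6123, -0.0613, 0.085]
tool_rot: [179.1, 3.2, -36.8]
force: [-0.1, 0.4, -3.1]
grip_width: 0.0202
```

arm_command(translation=[[0.05, 0, 0.7], [0.05, 0, 0.7], [0.05, 0, 0.7], [0, 0, 0]], twist=[0, 0, 0, 0])

```text
time_s: 15.18
tool_pos: [0.6128, -0.062, 0.0629]
tool_rot: [179.1, 3.1, -36.8]
force: [1.1, 0.2, -3.0]
grip_width: 0.0197
```

```bash
python3 - <<'E'
from h import *
c=cam('wrist','w5'); s=cam('side','s5')
b=cv2.resize(s['img'][160:280,250:370],(480,480),interpolation=cv2.INTER_CUBIC)
cv2.imwrite('pics/v5.png',np.hstack([cv2.resize(c['img'],(640,480))[:, 150:470],b]))
T=tcp(); print(T.round(4).tolist())
E
```

```text
[[0.7993, -0.5986, -0.0524, 0.613], [-0.5984, -0.8009, 0.0207, -0.062], [-0.0544, 0.0148, -0.9984, 0.0635], [0.0, 0.0, 0.0, 1.0]]
```

View pics/v5.png

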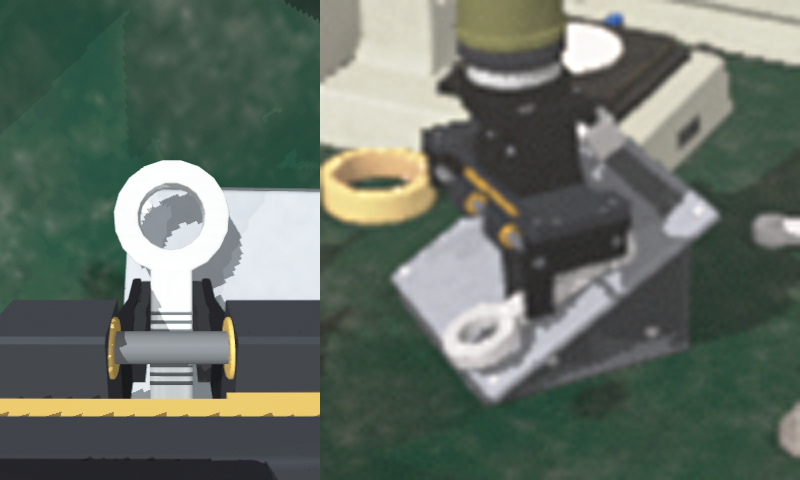

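The gauge is pivoting in the grip along the slope, with its head at the lower left and tilted. I go on pressing until it is near flush.

arm_command(translation=[[0.05, 0, 0.5], [0, 0, 0.4], [0, 0, 0.3], [0, 0, 0]], twist=[0, 0, 0, 0])

```text
time_s: 15.78
tool_pos: [0.6132, -0.0625, 0.0514]
tool_rot: [179.2, 3.0, -36.8]
force: [-0.4, 0.2, -2.3]
grip_width: 0.0197
```

arm_command(translation=[[0, 0, 0.3], [0, 0, 0.2], [0, 0, 0]], twist=[0, 0, 0])

```text
time_s: 16.15
tool_pos: [0.6152, -0.0614, 0.0491]
tool_rot: [179.3, 2.8, -36.8]
force: [0.5, 0.7, -2.3]
grip_width: 0.0191
```

```bash
cat >> h.py <<'E'
def inF(P,F=F0): return ((np.atleast_2d(P)-F[:3,3])@F[:3,:3]*1000).round(1)
def head(name,off=10,save=True,roi=(100,290)):
    c=cam('wrist',name); T=tcp()
    hsv=cv2.cvtColor(c['img'],cv2.COLOR_BGR2HSV); m=((hsv[...,2]>190)&(hsv[...,1]<40)).astype(np.uint8)
    cs,h=cv2.findContours(m,cv2.RETR_CCOMP,cv2.CHAIN_APPROX_NONE); out=[]
    for k,hh in zip(cs,h[0]):
        if hh[3]>=0 and cv2.contourArea(k)>800:
            (x,y),r=cv2.minEnclosingCircle(k); 
            e=cv2.fitEllipse(k); out.append(e); print('ell',np.round(e[0],1),np.round(e[1],1),round(e[2],1),cv2.contourArea(k))
    return c,T,out
E
python3 - <<'E'
from h import *
c,T,o=head('w6')
print('tcp panel',inF(T[:3,3]),'grip',inF(T[:3,3]-.0033*T[:3,2]))
for e in o:
    P=onplane(c,e[0],q((0,0,14)),F0[:3,2]); print('head top centre panel',inF(P))
E
```

```text
ell [320.5 216.3] [58.9 62.1] 114.9 1453.5
tcp panel [[-96.1 -38.5   5.8]] grip [[-94.5 -38.3   8.6]]
head top centre panel [[-136.7  -39.7   14. ]]
```

```bash
python3 - <<'E'
from h import *
c=load('w3'); im=c['img'][275:315,335:368]; g=cv2.cvtColor(im,cv2.COLOR_BGR2GRAY); 
m=(g>225).astype(np.uint8); n,l,st,ce=cv2.connectedComponentsWithStats(m)
for i in range(1,n):
    if st[i][4]>15: p=ce[i]+[335,275]; print(st[i],p.round(1),inF(onplane(c,p,q((0,0,30)),F0[:3,2])),inF(onplane(c,p,q((0,0,15)),F0[:3,2])))
cv2.imwrite('pics/peg.png',cv2.resize(c['img'][265:325,320:440],(960,480),interpolation=cv2.INTER_CUBIC))
T=tcp(); A=T[:3,:3].T@F0[:3,:3]*1; print('tool cm per panel cm x,y,z:',A.round(3).T.tolist())
E
```

```text
[  0   0  33  32 667] [349.  288.7] [[-1.8 -3.6 30. ]] [[-3. -3. 15.]]
tool cm per panel cm x,y,z: [[-0.033, 0.872, -0.489], [0.999, 0.009, -0.05], [-0.039, -0.49, -0.871]]
```

View pics/peg.png

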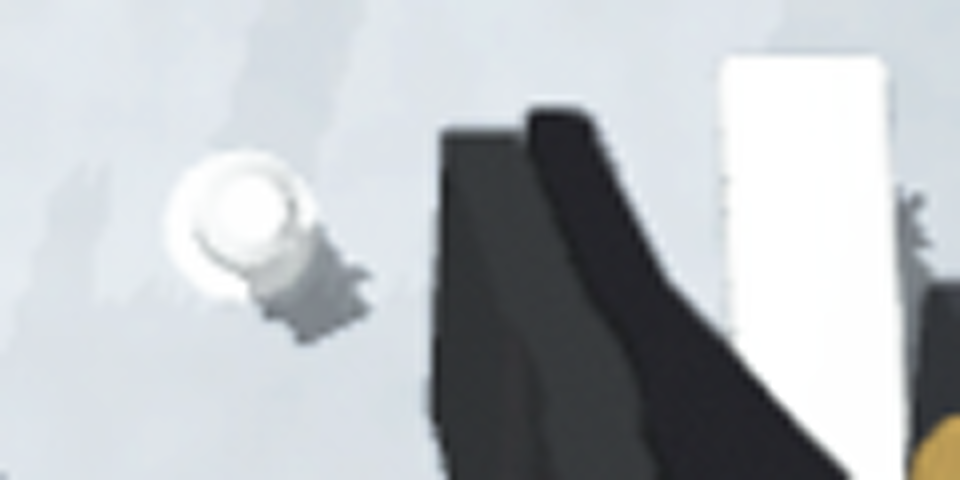

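The peg tip is at (351,291) in the w3 frame, so the peg sits at about (0,-1.6) mm in my rack frame. The keeper is about 60 mm away. I lift along the panel normal and then traverse to above the peg.

arm_command(translation=[[0, -0.4, -0.6], [0, -0.5, -0.9], [-0.1, -0.5, -0.9], [-0.1, -0.5, -0.9], [0, 0, 0]], twist=[0, 0, 0, 0, 0])

```text
time_s: 16.82
tool_pos: [0.6264, -0.0444, 0.0828]
tool_rot: [179.3, 3.0, -36.8]
force: [0.3, 0.2, -4.0]
grip_width: 0.0198
```

arm_command(translation=[[0.9, 0.5, -0.3], [0.9, 0.5, -0.3], [0.9, 0.5, -0.3], [0.8, 0.4, -0.3], [0, 0, 0]], twist=[0.5, 0, 0, 0, 0])

```text
time_s: 17.45
tool_pos: [0.644, -0.0863, 0.0929]
tool_rot: [179.1, 3.0, -37.5]
force: [0.1, 0.1, -3.4]
grip_width: 0.0197
```

```bash
cat >> h.py <<'E'
def tilt(c,e,gp): # head hole: try tilt angles; head lies 42mm from grip
    o,d=ray(c,e[0]); d=d[0]
    # top-face centre H: |H-G|^2 = 42^2+7^2 with G grip centre
    b=d@(o-gp); a=d@d; cc=(o-gp)@(o-gp)-(.042**2+.004**2)
    disc=b*b-a*cc; s=[(-b-np.sqrt(max(disc,0)))/a,(-b+np.sqrt(max(disc,0)))/a]; print('disc',disc)
    return [o+x*d for x in s]
E
python3 - <<'E'
from h import *
c,T,o=head('w7')
gp=T[:3,3]-.0033*T[:3,2]
print('tool rot',telemetry.get_obs()['tool_rot'],'grip panel',inF(gp))
for e in o:
    for z in (40,45,50,55): print(z,inF(onplane(c,e[0],q((0,0,z)),F0[:3,2])))
    for P in tilt(c,e,gp): print('H',inF(P))
s=cam('top','t7'); cv2.imwrite('pics/t7v.png',cv2.resize(s['img'][150:260,310:450],(700,550),interpolation=cv2.INTER_CUBIC))
E
```

```text
ell [320.9 217.5] [59.2 62.7] 124.1 1757.5
tool rot [179.13344792   3.01304391 -37.45645536] grip panel [[-71.   -1.   45.7]]
40 [[-115.    -1.6   40. ]]
45 [[-113.7   -1.4   45. ]]
50 [[-112.3   -1.1   50. ]]
55 [[-111.    -0.8   55. ]]
disc 9.330455722790162e-05
H [[-108.1   -0.3   65.6]]
H [[-113.1   -1.3   47. ]]
```

View pics/t7v.png

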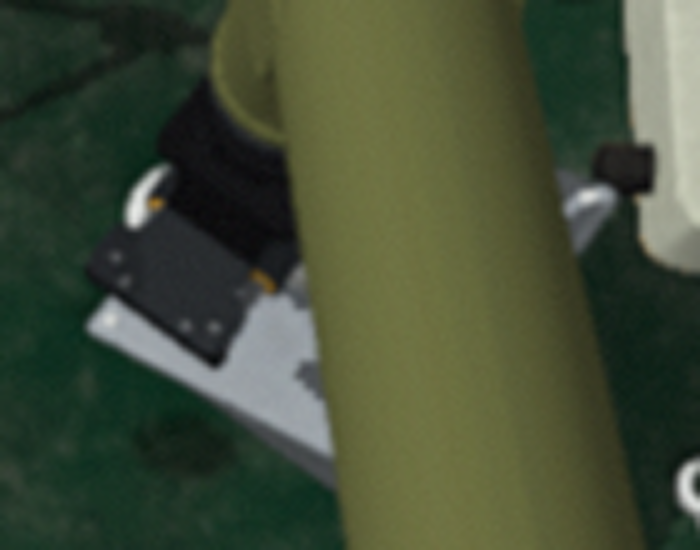

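The arm hides the eye in the top view, so I rely on the head ring (321,217 in the wrist view). It shows the tilt has held and the eye is about +2 mm up-slope of the peg. I correct that and go down along the peg axis.

arm_command(translation=[[-0.07, -0.2, 0.1], [0, 0.25, 0.45], [0, 0.25, 0.45], [0.05, 0.25, 0.4], [0, 0, 0]], twist=[0, 0, 0, 0, 0])

```text
time_s: 18.18
tool_pos: [0.6379, -0.0871, 0.0771]
tool_rot: [179.1, 3.2, -37.3]
force: [-1.0, 0.4, -3.3]
grip_width: 0.0198
```

```bash
python3 - <<'E'
from h import *
c,T,o=head('w8')
gp=T[:3,3]-.0033*T[:3,2]
print('grip panel',inF(gp),telemetry.get_obs()['force'])
for e in o: print(inF(onplane(c,e[0],gp+.0054*F0[:3,2],F0[:3,2])))
E
```

```text
ell [319.7 216.6] [54.  62.7] 60.6 2331.0
grip panel [[-74.8  -4.5  30.1]] [ 0.67746139 -0.4980668  -3.73792766]
[[-116.6   -6.2   35.5]]
```

arm_command(translation=[[0.3, 0.15, -0.1], [0.05, 0.25, 0.4], [0.1, 0.27, 0.4], [0, 0, 0]], twist=[0, 0, 0, 0])

```text
time_s: 18.73
tool_pos: [0.6375, -0.0954, 0.0701]
tool_rot: [179.2, 3.1, -37.3]
force: [0.3, -0.5, -3.1]
grip_width: 0.02
```

```bash
python3 - <<'E'
from h import *
c,T,o=head('w9')
gp=T[:3,3]-.0033*T[:3,2]
print('grip panel',inF(gp),telemetry.get_obs()['force'])
for e in o: print(inF(onplane(c,e[0],gp+.0054*F0[:3,2],F0[:3,2])))
E
```

```text
ell [318.8 213.7] [55.8 66.7] 66.3 2307.0
grip panel [[-72.4   0.2  20.5]] [ 0.14034066  0.46865766 -3.1663542 ]
[[-115.7   -1.9   25.9]]
```

arm_command(translation=[[-0.1, 0.25, 0.4], [-0.05, 0.2, 0.35], [0, 0, 0]], twist=[0, 0, 0])

```text
time_s: 19.15
tool_pos: [0.6332, -0.0978, 0.0624]
tool_rot: [179.2, 3.1, -37.2]
force: [0.8, 0.0, -3.4]
grip_width: 0.0194
```

```bash
python3 - <<'E'
from h import *
c,T,o=head('w10')
gp=T[:3,3]-.0033*T[:3,2]
print('grip panel',inF(gp),telemetry.get_obs()['force'])
for e in o: print(inF(onplane(c,e[0],gp+.0054*F0[:3,2],F0[:3,2])))
s=cam('side','s10')
b=cv2.resize(s['img'][160:280,260:360],(500,600),interpolation=cv2.INTER_CUBIC)
cv2.imwrite('pics/v10.png',np.hstack([c['img'][120:420,220:520],b[150:450,:]]))
E
```

```text
ell [320.2 215.8] [59.8 63.4] 110.1 1742.0
grip panel [[-72.2  -1.7  11.6]] [ 0.27610841 -0.30582342 -3.88108273]
[[-114.5   -3.1   17. ]]
```

View pics/v10.png

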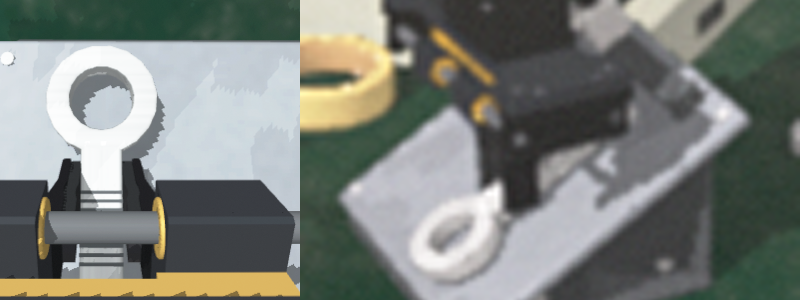

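The gauge lies parallel to the panel with its head down-slope, about 4 mm off the face (10 pictures viewed so far). I lower it slightly and release.

arm_command(translation=[[0, 0.1, 0.2], [0, 0, 0]], twist=[0, 0])

```text
time_s: 19.5
tool_pos: [0.6331, -0.0983, 0.061]
tool_rot: [179.2, 3.0, -37.2]
force: [-0.2, -0.4, -3.4]
grip_width: 0.0196
```

arm_command(translation=[[0, 0, 0], [0, 0, 0], [0, 0, 0], [0, 0, 0]], twist=[0, 0, 0, 0], grip=45)

```text
time_s: 20.0
tool_pos: [0.6351, -0.0983, 0.0634]
tool_rot: [179.4, 2.8, -37.2]
force: [-0.2, -0.3, 0.3]
grip_width: 0.0383
```

```bash
python3 - <<'E'
from h import *
c,T,o=head('w11')
print('tcp panel',inF(T[:3,3]))
for e in o: print(inF(onplane(c,e[0],q((0,0,13)),F0[:3,2])))
E
```

```text
ell [318.3 209.6] [58.3 61.1] 125.3 1343.0
tcp panel [[-74.   -0.2   9.7]]
[[-119.5   -2.6   13. ]]
```

The head slid 4–5 mm down-slope on release and stopped, which is just the eye's clearance on the peg, so it hangs. I retreat and look.

arm_command(translation=[[0, 0, -1.5], [0, 0, -3], [0, 0, -4], [0, 0, -5], [0, 0, -5], [0, 1.5, 0], [0, 0, 0]], twist=[0, 0, 0, 0, 0, 0, 0])

```text
time_s: 20.92
tool_pos: [0.6349, -0.1144, 0.2599]
tool_rot: [179.5, 2.6, -37.2]
force: [-0.2, 0.2, 0.2]
grip_width: 0.0391
```

```bash
python3 - <<'E'
from h import *
c,T,o=head('w12')
print(T.round(4).tolist())
for e in o: print(inF(onplane(c,e[0],q((0,0,12)),F0[:3,2])))
print('peg tip',proj(c,q((0,-1.6,30))),'knob',proj(c,q((40,58,71))))
cv2.imwrite('pics/v12.png',c['img'])
print('delta to knob open',tooldelta(T,q((40,58,57))+[0,0,-.005]))
E
```

```text
ell [331.  198.9] [35.1 90.2] 6.5 1014.0
[[0.797, -0.6026, -0.0405, 0.6355], [-0.6023, -0.798, 0.021, -0.1129], [-0.045, 0.0077, -0.999, 0.2603], [0.0, 0.0, 0.0, 1.0]]
[[-70.4  10.5  12. ]]
peg tip [[316.02992164 266.29036659]] knob [[389.13042764 312.24411773]]
delta to knob open [ 5.34  6.3  10.21]
```

View pics/v12.png

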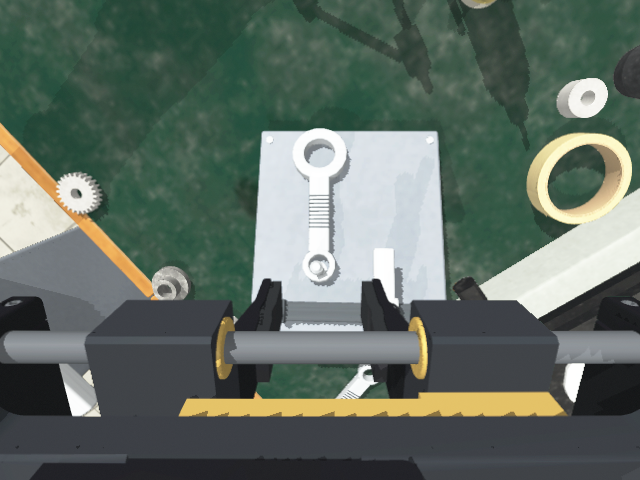

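The gauge hangs flat, with its eye round the peg (318,266), its head down-slope (320,153) and the keeper open (384,265). Now I shut the keeper.

arm_command(translation=[[1.8, 2.1, 0], [1.8, 2.1, 0], [1.8, 2.1, 0], [0, 0, 2.5], [0, 0, 2.5], [0, 0, 2], [0, 0, 0]], twist=[0, 0, 0, 0, 0, 0, 0], grip=65)

```text
time_s: 21.85
tool_pos: [0.6343, -0.191, 0.1765]
tool_rot: [179.5, 3.5, -36.8]
force: [-0.9, 0.7, 0.5]
grip_width: 0.0565
```

```bash
python3 - <<'E'
from h import *
T=tcp(); print(T[:3,3].round(4),inF(T[:3,3]),'delta',tooldelta(T,q((40,57,57))+[0,0,-.005]))
c=cam('wrist','w13'); k=proj(c,[q((40,57,71)),q((40,-3,71))]); print(k)
g=cv2.cvtColor(c['img'],cv2.COLOR_BGR2GRAY); x,y=k[0].astype(int)
m=(g[y-45:y+45,270:370]>215).astype(np.uint8); n,l,st,ce=cv2.connectedComponentsWithStats(m)
for i in range(1,n):
    if st[i][4]>60: print(st[i],ce[i]+[270,y-45])
E
```

```text
[ 0.6343 -0.191   0.1765] [[46.8 55.4 70.5]] delta [0.28 0.06 2.  ]
[[324.80226517 285.21824998]
 [207.97360948 281.27061963]]
[  39    0   40   72 1390] [327.26546763 268.38848921]
[ 47  34  21  22 370] [327.         284.69459459]
```

arm_command(translation=[[0.3, 0, 0.7], [0, 0, 0.7], [0.1, 0, 0.6], [0, 0, 0]], twist=[0, 0, 0, 0])

```text
time_s: 22.4
tool_pos: [0.6387, -0.1929, 0.1581]
tool_rot: [179.6, 3.2, -36.8]
force: [0.3, -0.5, -0.4]
grip_width: 0.0571
```

arm_command(translation=[[0, 0, 0], [0, 0, 0], [0, 0, 0], [0, 0, 0], [0, 0, 0]], twist=[0, 0, 0, 0, 0], grip=0, force=15)

```text
time_s: 23.02
tool_pos: [0.6372, -0.1913, 0.1592]
tool_rot: [179.6, 3.5, -36.7]
force: [-4.6, 1.3, 3.1]
grip_width: 0.0156
```

arm_command(translation=[[-1.2, 0, 0.07], [-1.2, 0, 0.07], [-1.2, 0, 0.07], [-1.2, 0, 0.07], [-1.0, 0, 0.05], [-0.5, 0, 0], [-0.3, 0, 0]], twist=[0, 0, 0, 0, 0, 0, 0])

```text
time_s: 23.9
tool_pos: [0.589, -0.1551, 0.1593]
tool_rot: [179.9, 2.1, -36.8]
force: [9.5, -4.1, -7.1]
grip_width: 0.0152
```

```bash
python3 - <<'E'
from h import *
T=tcp(); print(inF(T[:3,3]),telemetry.get_obs()['force'])
E
```

```text
[[37.3 -2.4 56.2]] [ 9.51575958 -4.09622893 -7.1460384 ]
```

It has travelled 60 mm and there is a firm 10 N against the stop. I release, back off and check.

arm_command(translation=[[0, 0, 0], [0, 0, 0], [0, 0, 0], [0, 0, -3], [0, 0, -5], [0, 0, -4], [0, -3, 0], [0, -3, 0], [0, 0, 0]], twist=[0, 0, 0, 0, 0, 0, 0, 0, 0], grip=60)

```text
time_s: 25.02
tool_pos: [0.6256, -0.1064, 0.2829]
tool_rot: [179.8, 2.5, -36.9]
force: [-0.4, -0.5, -0.3]
grip_width: 0.0524
```

```bash
python3 - <<'E'
from h import *
c=cam('wrist','w14'); T=tcp(); print(T[:3,3].round(3), telemetry.get_obs()['force'])
print('knobtop shut',proj(c,q((40,-1.6,71))),'arm tip',proj(c,q((-16,-1.6,41))),'head',proj(c,q((-119,-2,12))))
s=cam('top','t14'); b=cv2.resize(s['img'][150:260,320:440],(524,480),interpolation=cv2.INTER_CUBIC)
cv2.imwrite('pics/v14.png',np.hstack([c['img'][:,200:476],b]))
E
```

```text
[ 0.625 -0.108  0.283] [-0.11652882  0.5671323  -0.29069432]
knobtop shut [[327.75436295 298.5775213 ]] arm tip [[329.64504122 240.55948589]] head [[331.67108093 153.71918281]]
```

The picture limit is reached, so I check numerically with masks.

```bash
python3 - <<'E'
from h import *
c=load('w14'); hsv=cv2.cvtColor(c['img'],cv2.COLOR_BGR2HSV)
m=((hsv[...,2]>235)&(hsv[...,1]<40)).astype(np.uint8)
for r in (235,242,246,250,256,262,268,275,283): print(r,[(int(a),int(b)) for a,b in np.flatnonzero(np.diff(np.r_[0,m[r,280:400],0])).reshape(-1,2)+280])
cs,h=cv2.findContours(m[:235],cv2.RETR_CCOMP,cv2.CHAIN_APPROX_NONE)
for k,hh in zip(cs,h[0]):
    if hh[3]>=0 and cv2.contourArea(k)>200: e=cv2.fitEllipse(k); print('hole',np.round(e[0],1),np.round(e[1],1),inF(onplane(c,e[0],q((0,0,12)),F0[:3,2])))
print('arm edges pred shut',proj(c,[q((-10,-10.6,41)),q((-10,7.4,41))]))
d=load('w12'); print('w12 head',inF(onplane(d,(320,153.5),q((0,0,12)),F0[:3,2])))
E
```

```text
235 [(322, 340)]
242 [(320, 340)]
246 [(280, 285), (320, 339)]
250 [(280, 289), (318, 344)]
256 [(280, 283), (316, 338)]
262 [(280, 281), (282, 289), (316, 338)]
268 [(280, 290), (298, 305), (313, 318), (320, 338)]
275 [(280, 299), (319, 338)]
283 [(280, 298), (319, 338)]
hole [331.1 152.4] [28.4 30.8] [[-120.5   -2.7   12. ]]
arm edges pred shut [[320.01132011 246.56308241]
 [339.01638206 246.94804325]]
w12 head [[-119.2   -1.7   12. ]]
```

The keeper arm's edges (320–339) match the shut prediction, and the head is still 120 mm down-slope. Handing in.

```bash
python3 -c "
from h import *
print(env.sign_off())"
```

```text
the job is handed in; nothing more can be done
None
```

The ring gauge is hung on the peg with its head down the slope, the keeper is shut over it, and the job was handed in at about 25 s of the 72 s. No verdict was reported.

I slid the keeper open by its knob, about 55–60 mm to the stop. I gripped the ring gauge near its balance point and tilted it to the slope by pressing it lightly on the panel. Then I lowered its eye over the peg, let go, and slid the keeper 60 mm back to its stop.

**Last checks:**
- **Keeper:** the arm's edges in the wrist picture (columns 320–339) match the predicted shut position to about 1 px, roughly 1 mm.
- **Gauge:** the head centre is about 120 mm down the slope from the peg. After release it slid 4–5 mm and stopped, which is the eye's clearance on the peg. A picture taken before shutting showed the eye round the peg and the gauge flat.
- **Robot:** it stood clear, with no force on the tool.

**Limits of the checks:**
- I had viewed 12 pictures, so the final state was checked by masks and projections only.
- I did not re-measure the snap gauge or the bystanders at the end; no planned move went near them.
- The tool picked up about 3 degrees of tilt along the way, which I could not correct, and it caused no trouble.
- The head-position readings during lowering scattered by 1–2 mm because of shadows.

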